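# Steady a fresh glass finial with sprung tweezers

## Task

In the stained-glass studio, slide the steel tray with its glass pane into the slot of the setting stand until it is fully home against the end stop, so that the finial standing on the pane comes between the open tweezer tips. Then squeeze the stand's sprung tweezers with the gripper until each tip lies over its index needle (the marked gap) and finish while still holding that gap steady; do not let go. Do not pinch or knock the finial with the tweezers, keep the pane flat in the tray, and leave the jar, dish and brush alone.

Things in the scene. Friction and masses are not known exactly. Their poses are not given: they have to be found in the camera images.
- stand: Wooden setting stand, fixed to the bench, place and yaw differ between runs. Origin on the bench where the centre of a tray that is fully home lies; x = way in (about world -y), y left of that, z up. All mm in this frame: side walls with inner faces at y = +-52, x = -29 to 60, 24 high, with lips in to y = +-46 at z = 20 to 24. The tray slides on the bench: no floor, no step.
- mouth (a point): Centre of the mouth of the slot at bench height, 60 mm from the stand's origin along its -x. From here flared cheeks narrow the way from about +-65 to +-52 mm over 31 mm.
- stop (a point): Middle of the end stop's face, at x = 65 mm of the stand, 12 mm high. A cross bar also spans the slot above the tray at x = 46 to 54, 26 to 31 mm high; it carries the needles.
- root (a point): Top of the tweezers' root block (stand x = 152 to 188, up to 54 mm high). The tweezers lie level and point out to the stand's -x, over the slot: hinges at x = 160, y = +-8, two straight steel blades 140 mm from hinge to tip, 4 mm thick, at z = 36 to 50.
- tray: Loose dark steel tray, 130 (x) by 100 (y) mm, rim 14 high, floor and wall 3, about 0.35 kg. Origin under its centre on the bench; its x axis points away from the tab, to the end that goes in first. Fully home, its origin and axes agree with the stand's; 2 mm free on each side in the slot. It starts on the bench before the mouth, up to 0.25 rad askew.
- tab (a point): Grip point of the tray: the upright tab at its rear end, 16 (tray x) by 24 (tray y) mm, centred 54 mm behind the tray's origin, top 49 mm above the bench. This point is on its axis, 38 mm above the bench.
- pane: Loose green glass pane 102 by 90 by 4 mm lying in the tray (about 0.11 kg with finial), with a turned amber glass finial, 8 mm thick and 43 tall, fixed upright on it. Origin under the pane's centre, 9 mm ahead of the tray's origin.
- finial (a point): Near the top of the finial, on its axis, 44 mm above the bench with the pane in the tray; 28 mm ahead of the tray's origin. Fully home it stands at x = 28 mm of the stand, between the blades, 8 mm behind the tips.
- blade_l (a joint): Angle (rad) of the left (stand +y) blade about its upright hinge: 0 = open at rest (tip 28 mm from the centre line), grows as squeezed inward, stop 0.178. Tip distance from centre line = 8 + 140 sin(0.1433 - angle) mm. Spring 3 N m/rad, no preload (1.5 to 5 N at the rest); reopens when let go. The blades move independently: off centre, one tip falls short and the other goes past.
- blade_r (a joint): The same for the right (stand -y) blade; also grows as it is squeezed inward.
- tip_l (a point): Centre of the tip of the left blade, 43 mm above the bench. Tips are at about x = 20 mm of the stand.
- tip_r (a point): Centre of the tip of the right blade, 43 mm above the bench.
- rest_l (a point): Axis of the round upright finger rest (radius 7 mm, z = 34 to 52) outside the left blade, 75 mm from the hinge, 3 mm outward of the blade's middle line. Squeeze here from above, across both rests: about 58 mm over their outsides open, 40 to 47 at the marked gaps. Free below down to the spine, 6 mm high.
- rest_r (a point): The same on the right blade.
- index_l (a joint): Slide (m) of the left index needle, a brass needle 3 mm wide (narrower at its end) below the blade tip, running on 12 mm past it towards the mouth. Distance from the centre line = 12 mm + this value (0 to 6 mm); preset, differs between runs. The two needles are coupled and symmetric, stiff, and below the blades' way.
- index_r (a joint): The same for the right needle: equal value.
- mark_l (a point): The point of the left needle over which the left tip's centre must lie (x = 20 mm of the stand, 32 mm above the bench); needle runs along the stand's x.
- mark_r (a point): The same for the right needle.
- jar: Bystander: small capped paint jar, 48 mm across, 55 tall; origin under its centre.
- dish: Bystander: glass mixing dish, 90 mm across, 35 high; origin under its centre.
- brush: Bystander: paint brush lying on the bench, along its x axis; origin under its middle.
There are look-alikes about, which are no part of the job. Leave any purple look-alike of the tray alone. Leave any yellow look-alike of the pane alone.

How it is judged:
On the way, in this order (a step that is already met when the one before it is completed fails the run):
1. the loaded tray is fully home in the slot (x of tray in the frame of stand between -0.005 and 0.004 m and y of tray in the frame of stand between -0.005 and 0.005 m and angle between the x axis of tray and the x axis of stand, either way round below 0.06 rad and angle between tray's own z axis and vertical below 0.05 rad and x of pane in the frame of tray between 0.003 and 0.015 m and y of pane in the frame of tray between -0.006 and 0.006 m and angle between pane's own z axis and vertical below 0.06 rad), for 0.2 s.
2. both tweezer tips are squeezed onto their needles by the fingers (y of tip_l in the frame of mark_l between -0.0025 and 0.0025 m and y of tip_r in the frame of mark_r between -0.0025 and 0.0025 m and contact force between the fingers and stand above 1 N), for 0.3 s.
At the end, for the whole second after the job is handed in: Tray home (within 5 mm of the stop and of the centre, level), pane flat in it, finial between the tips; each tip's centre within 2.5 mm sideways of its needle, blades still (under 0.05 rad/s), the fingers still pressing the tweezers (over 1 N), all through the last second while the robot holds (all of step 1 and all of step 2 and velocity of joint blade_l between -0.05 and 0.05 rad/s and velocity of joint blade_r between -0.05 and 0.05 rad/s and y of finial in the frame of stand between -0.009 and 0.009 m); the arm keeps its last pose, push and grip.
It fails at once if the tweezers or stand press the pane or finial with more than 3 N (contact force between stand and pane above 3 N).
It fails at once if the pane tips up or slides out (angle between pane's own z axis and vertical above 0.35 rad).
It fails at once if the jar is disturbed (distance of jar from where it was at the start of the episode above 0.02 m).
It fails at once if the dish is disturbed (distance of dish from where it was at the start of the episode above 0.02 m).
It fails at once if the brush is disturbed (distance of brush from where it was at the start of the episode above 0.02 m).
It also fails if it takes over 48 s, if anything falls off the work surface, if the arm or the gripper's body presses on something with over 40 N, if the wrist force passes 120 N, or if a joint passes its speed limit or range.

## Robot

A 6-joint arm with a two-finger parallel gripper is mounted at the origin on the work surface. World frame = base frame: x ahead of the robot, y to its left, z up, the work surface at z = 0. Lengths are in m, angles in rad, forces in N, time in s.
With the tool pointing down it reaches from about 0.375 to 0.925 m from the base axis. Payload 5.7 kg.
Tool frame: the origin (TCP) lies midway between the tips of the shut fingers; the grasp point (between the pads) lies 19 mm behind it; z points along the fingers, x is the direction in which the jaws open and shut, and the axes are right-handed (so a half turn about z gives the same grasp; the last joint's range is limited). The gripper opens to 88 mm and grips with 3 to 60 N. Pads are 20 mm wide; open, the fingers measure 115 mm over their backs; the gripper's body (75 mm by 178 mm) begins 61 mm behind the grasp point.
Start: joints at [1.172, 0.359, 1.51, -0, 1.272, -0.115], TCP at [0.168, 0.576, 0.223] pointing down, gripper open.
Joint ranges: [-2.97, 2.97], [-1.01, 2.36], [0.21, 2.38], [-0.96, 4.11], [0.2, 2.71], [-2.98, 2.98]. Speed limits (rad/s): [2.39, 2.39, 3.14, 3.14, 3.14, 3.14].

## Interface

Orientations are given as a unit quaternion [x, y, z, w].
In Python, from bench import move_ptp, servo_line, goto_joints, move_gripper, sleep, inverse_kinematics, capture, PlanningError, close_job, spot_in, silhouettes, current_clock, current_joint_pos, current_qvel, current_joint_torque, current_position, current_orientation, current_force, current_torque, current_finger_gap gives the robot as it stands. Calls block until the motion is done:
- move_ptp(position, orientation): joint-space move of the TCP to a pose.
- servo_line(position, orientation=None, rate=0.15, contact_N=None): straight line of the TCP; orientation=None keeps the orientation; rate is the mean speed in m/s. With contact_N (N) it stops when the force on the tool has changed by that much, and returns True; else False.
- goto_joints(angles): joint-space move.
- move_gripper(opening): finger opening in m; the grip force is fixed at half the most; returns when the fingers have stopped.
- sleep(seconds).
- inverse_kinematics(position, orientation): joint angles nearest the present ones, or None.
- capture(name): name is "scene" or "top" or "wrist"; returns a dict with "image" (480x640x3 uint8, blue, green, red), "range_z" (480x640 float32, m along the optical axis (not along the pixel's ray), 0 where there is no reading), "intrinsics" (3x3 intrinsics, pixels), "R" (3x3) and "t" (3): a world point X has camera coordinates R X + t. Camera axes: x right, y down, z forward; pixel columns grow to the right and rows downward; lengths in m; the calibration is good to about 2 mm. A picture is of the moment at which its call begins.
A pose or a line that the arm cannot do raises PlanningError and nothing moves.
- close_job(): hands the job in, once; it reports no verdict.
Trained networks look in the newest picture that a camera, given by its name, has taken for a name from the list of things; names that differ only in an ending like _2 or _b are one class to them, and where a whole thing is asked for, a point or a joint stands for the part that bears it (a point fixed in the world has none). Each returns a list of dicts, best first, with "conf" (0 to 1); they miss things now and then, are a little off and sometimes report something else, mostly with a low value. They report only what shows in the picture. A call takes as long as a camera call. They do not tell look-alikes from the thing itself.
- spot_in(camera, query): "xy" ([column, row] in pixels, amid what is visible of it).
- silhouettes(camera, query): "region" (480x640 bool, what is visible of it) and "xy" ([column, row] in pixels, amid what is visible of it).
Readings, each from a call of its own:
- current_clock(): time.
- current_joint_pos(): joint angles.
- current_qvel(): joint speeds.
- current_joint_torque(): joint torques, N m.
- current_position(): TCP position.
- current_orientation(): TCP orientation.
- current_force(): force on the tool from outside, world axes, zero at the start.
- current_torque(): the same for the moment, N m.
- current_finger_gap(): finger opening in m.
Only numpy, scipy, OpenCV 4.12 (cv2) and the standard library are available. Lean on these libraries where they do the work, as an engineer would, in place of code of your own. Each camera call takes 0.05 s, during which the arm holds its last target. There are 200 camera calls.

## Working session

There is one attempt and no reset: what is moved stays moved. The work goes in short steps, each a Python script; the robot and the scene stay as the last script left them, time stands still between calls to the robot, and variables do not carry over. Pictures are saved under pics/ and viewed, about 8 in all and at most 12, crops included, and the job is handed in when it is done.

```bash
mkdir -p pics; ls; cat > h.py <<'E'
import numpy as np, cv2
from bench import *
from scipy.spatial.transform import Rotation as Rn
def pix2w(c,u,v,z=None):
    "pixel -> world; with z: meet plane at height z, else use range"
    K,R,t=c["intrinsics"],np.array(c["R"]),np.array(c["t"])
    d=np.linalg.inv(K)@np.array([u,v,1.])
    if z is None:
        s=c["range_z"][int(round(v)),int(round(u))]
    else:
        C=-R.T@t; dw=R.T@d; s=(z-C[2])/dw[2]
    return R.T@(d*s-t)
def cloud(c):
    K,R,t=c["intrinsics"],np.array(c["R"]),np.array(c["t"])
    v,u=np.mgrid[0:480,0:640]; z=c["range_z"]
    P=np.stack([(u-K[0,2])/K[0,0]*z,(v-K[1,2])/K[1,1]*z,z],-1)
    W=(P-t)@R; W[z<=0]=np.nan
    return W
def w2pix(c,X):
    p=c["intrinsics"]@(np.array(c["R"])@np.asarray(X)+c["t"]); return p[:2]/p[2]
E
python3 - <<'E'
from h import *
print(current_clock())
for n in("scene","top"):
    c=capture(n); cv2.imwrite(f"pics/{n}0.png",c["image"])
    print(n,-np.array(c["R"]).T@c["t"])
    for q in("stand","tray","tab","pane","finial","tip_l","tip_r","rest_l","rest_r","mark_l","mark_r","root","jar","dish","brush"):
        print(q,[(np.round(s["xy"]).astype(int).tolist(),round(s["conf"],2),np.round(pix2w(c,*s["xy"]),3).tolist()) for s in spot_in(n,q)[:4]])
print(current_clock())
E
```

```text
pics
0.0
scene [1.21129495 0.36733692 1.32253752]
stand [([276, 194], 0.96, [0.526, -0.196, 0.004])]
tray [([330, 318], 0.92, [0.756, 0.119, 0.002]), ([370, 271], 0.79, [0.594, 0.139, 0.002]), ([270, 191], 0.73, [0.549, -0.196, 0.048]), ([470, 284], 0.68, [0.495, 0.371, 0.005])]
tab [([405, 213], 0.77, [0.39, 0.133, -0.002]), ([331, 320], 0.65, [0.762, 0.125, 0.006]), ([370, 268], 0.56, [0.588, 0.134, 0.004])]
pane [([243, 291], 0.87, [0.811, -0.103, 0.0]), ([359, 256], 0.6, [0.574, 0.094, 0.006])]
finial [([355, 257], 0.8, [0.584, 0.088, 0.012]), ([243, 290], 0.64, [0.81, -0.104, 0.002]), ([280, 195], 0.45, [0.525, -0.183, 0.005])]
tip_l [([282, 185], 0.76, [0.519, -0.179, 0.048]), ([269, 190], 0.61, [0.552, -0.199, 0.05])]
tip_r [([282, 185], 0.76, [0.519, -0.179, 0.048]), ([269, 190], 0.61, [0.552, -0.199, 0.05])]
rest_l [([278, 185], 0.63, [0.517, -0.192, 0.038]), ([272, 191], 0.54, [0.524, -0.213, -0.0])]
rest_r [([278, 185], 0.63, [0.517, -0.192, 0.038]), ([272, 191], 0.54, [0.524, -0.213, -0.0])]
mark_l [([222, 164], 0.6, [1.211, 0.367, 1.323]), ([359, 258], 0.31, [0.577, 0.09
[... 1262 characters left out ...]
.548, -0.204, 0.006]), ([396, 272], 0.26, [0.529, -0.172, 0.007])]
tip_r [([409, 263], 0.65, [0.548, -0.204, 0.006]), ([396, 272], 0.26, [0.529, -0.172, 0.007])]
rest_l [([412, 262], 0.56, [0.548, -0.204, 0.049])]
rest_r [([412, 262], 0.56, [0.548, -0.204, 0.049])]
mark_l [([387, 274], 0.54, [0.523, -0.148, 0.036]), ([387, 262], 0.42, [0.548, -0.149, 0.034])]
mark_r [([387, 274], 0.54, [0.523, -0.148, 0.036]), ([387, 262], 0.42, [0.548, -0.149, 0.034])]
root [([405, 271], 0.8, [0.53, -0.194, 0.01])]
jar [([382, 209], 0.86, [0.668, -0.138, 0.055]), ([164, 282], 0.37, [0.506, 0.371, 0.007])]
dish [([165, 282], 0.82, [0.507, 0.371, 0.003])]
brush [([490, 273], 0.77, [0.523, -0.389, 0.021])]
1.6
```

```bash
python3 - <<'E'
import cv2
a=cv2.imread("pics/top0.png")
cv2.imwrite("pics/top0v.png",cv2.resize(a[130:380,130:530],(800,500),interpolation=cv2.INTER_CUBIC))
E
```

```text
(no output)
```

View pics/top0v.png

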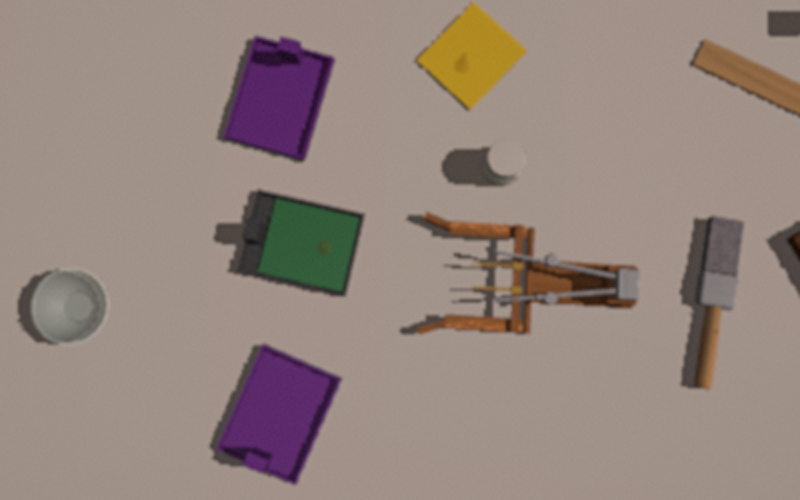

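The top view (2x crop, offset 130,130) shows three tray-like things: the dark steel tray with the green pane at crop (300,243), and purple look-alikes at (277,98) and (280,413). The yellow pane look-alike is at (471,55). The stand is at (525,275) with its mouth to the left. I choose the dark tray with the green pane. Its tab is at crop (255,225), full image (257,243).

Next I compute both poses, then take closer wrist views.

```bash
cat >> h.py <<'E'
def tray_pose(c):
    "green pane mask -> pane centre and yaw (top z=0.007), tab top from depth"
    hsv=cv2.cvtColor(c["image"],cv2.COLOR_BGR2HSV)
    m=cv2.inRange(hsv,(45,60,20),(85,255,255))
    m=cv2.morphologyEx(m,cv2.MORPH_CLOSE,np.ones((7,7)))
    cnt=max(cv2.findContours(m,0,2)[0],key=cv2.contourArea)
    P=np.array([pix2w(c,*p[0],z=.007)[:2] for p in cnt],np.float32)
    (x,y),(w,h),a=cv2.minAreaRect(P*1000)
    W=cloud(c); d=W-np.r_[x/1e3,y/1e3,0]
    ok=(np.hypot(d[...,0],d[...,1])<.09)&(W[...,2]>.042)&(W[...,2]<.053)
    return np.array([x,y])/1e3,(w,h,a),W[ok]
E
python3 - <<'E'
from h import *
c=capture("top"); print(c["intrinsics"][0,0])
p,r,T=tray_pose(c); print("pane",p,r,"tabpts",len(T),T.mean(0) if len(T) else None, T.std(0), np.ptp(T,0))
W=cloud(c)
ok=(abs(W[...,0]-.53)<.1)&(W[...,1]<-.06)&(W[...,1]>-.3)
def st(lo,hi,n):
    Q=W[ok&(W[...,2]>lo)&(W[...,2]<hi)]; print(n,len(Q),Q.mean(0),Q.min(0),Q.max(0)); return Q
B=st(.050,.06,"root")
Q=st(.018,.03,"walls"); 
rect=cv2.minAreaRect((Q[:,:2]*1000).astype(np.float32)); print(rect)
# go look from above the stand with wrist cam
q=Rn.from_euler("xyz",[np.pi,0,0]).as_quat(); print(current_orientation(),current_position())
w=capture("wrist"); print("wristcam in world",-np.array(w["R"]).T@w["t"],w["R"],w["intrinsics"][0])
E
```

```text
433.828566481579
  ret = _var(a, axis=axis, dtype=dtype, out=out, ddof=ddof,
  arrmean = um.true_divide(arrmean, div, out=arrmean,
  ret = um.true_divide(
Traceback (most recent call last):
ValueError: zero-size array to reduction operation maximum which has no identity
```

```bash
sed -i 's/(45,60,20)/(45,110,20)/' h.py
python3 - <<'E'
from h import *
c=capture("top"); 
print(cv2.cvtColor(c["image"],cv2.COLOR_BGR2HSV)[250,275:300:8])
p,r,T=tray_pose(c); print("pane",p,r,"tabpts",len(T)); 
if len(T): print(T.mean(0),np.ptp(T,0))
W=cloud(c)
ok=(abs(W[...,0]-.53)<.1)&(W[...,1]<-.06)&(W[...,1]>-.3)
def st(lo,hi,n):
    Q=W[ok&(W[...,2]>lo)&(W[...,2]<hi)]; print(n,len(Q),Q.mean(0),Q.min(0),Q.max(0)); return Q
B=st(.050,.06,"root")
Q=st(.018,.03,"walls"); 
rect=cv2.minAreaRect((Q[:,:2]*1000).astype(np.float32)); print(rect)
print(current_orientation(),current_position())
w=capture("wrist"); print("wristcam in world",-np.array(w["R"]).T@w["t"],w["R"],w["intrinsics"][0])
E
```

```text
[[ 65 112  91]
 [ 65 108  92]
 [ 56  99  88]
 [ 65 116  92]]
pane [0.54016809 0.69981604] (115.1889419555664, 139.5699462890625, 34.18158721923828) tabpts 0
root 338 [ 0.5285373  -0.23767092  0.05340827] [ 0.50472102 -0.28548113  0.05001877] [ 0.56357462 -0.1320139   0.05893546]
walls 586 [ 0.53749552 -0.11683704  0.02504482] [ 0.47383358 -0.260979    0.01859634] [ 0.60863162 -0.06053836  0.02994533]
((537.1481323242188, -159.5186309814453), (206.70736694335938, 129.51837158203125), 86.19014739990234)
[ 8.00018481e-01  5.99975356e-01 -4.63266264e-05  1.93935780e-05] [0.16800406 0.57596735 0.22261537]
wristcam in world [0.09145    0.59791706 0.38371223] [[ 2.81137721e-01  9.59667307e-01  4.92372932e-04]
 [ 9.18873919e-01 -2.69335091e-01  2.88321575e-01]
 [ 2.76825402e-01 -8.06056419e-02 -9.57533512e-01]] [401.18086307   0.         323.93631868]
```

```bash
cat >> h.py <<'E'
def quat(yaw):  # tool down; tool y axis = (sin yaw, -cos yaw) ; tool x = (cos,sin)
    return (Rn.from_euler("z",yaw)*Rn.from_quat([1,0,0,0])).as_quat()
E
python3 - <<'E'
from h import *
yaw=-.2
x=np.array([np.sin(yaw),-np.cos(yaw)])   # tray x guess
# camera is .08 behind TCP along tool y, looks .3 ahead
p=np.array([.58,.11])+x*.0
move_ptp([*p,.26],quat(yaw))
c=capture("wrist"); cv2.imwrite("pics/w1.png",c["image"])
W=cloud(c)
for q in("tray","tab","pane","finial"):
    print(q,[(np.round(s["xy"]).astype(int).tolist(),round(s["conf"],2),np.round(pix2w(c,*s["xy"]),3).tolist()) for s in spot_in("wrist",q)[:3]])
m=(W[...,2]>.042)&(W[...,2]<.054); T=W[m]; print(len(T),T.mean(0),T.min(0),T.max(0))
p=np.array([.53,-.13])
move_ptp([*(p),.26],quat(0))
c=capture("wrist"); cv2.imwrite("pics/w2.png",c["image"])
np.savez("w2.npz",W=cloud(c),**c)
print(current_clock())
a=np.hstack([cv2.imread("pics/w1.png"),c["image"]]); cv2.imwrite("pics/w12.png",cv2.resize(a,(800,300),interpolation=cv2.INTER_AREA))
E
```

```text
tray [([329, 174], 0.76, [0.591, 0.147, 0.049]), ([492, 156], 0.73, [0.758, 0.127, 0.002]), ([350, 461], 0.73, [0.551, -0.179, 0.049])]
tab [([328, 172], 0.8, [0.59, 0.149, 0.048]), ([134, 227], 0.73, [0.375, 0.128, 0.003]), ([495, 154], 0.72, [0.76, 0.128, 0.003])]
pane [([322, 224], 0.98, [0.573, 0.093, 0.007]), ([545, 334], 0.6, [0.8, -0.088, 0.004]), ([326, 175], 0.49, [0.588, 0.147, 0.047])]
finial [([544, 335], 0.95, [0.798, -0.087, 0.007]), ([324, 219], 0.58, [0.576, 0.097, 0.005]), ([350, 461], 0.4, [0.551, -0.179, 0.049])]
2151 [0.5690352  0.05205418 0.04767128] [ 0.31965386 -0.21110373  0.0420074 ] [0.81612569 0.16252782 0.05391655]
5.2417
```

View pics/w12.png

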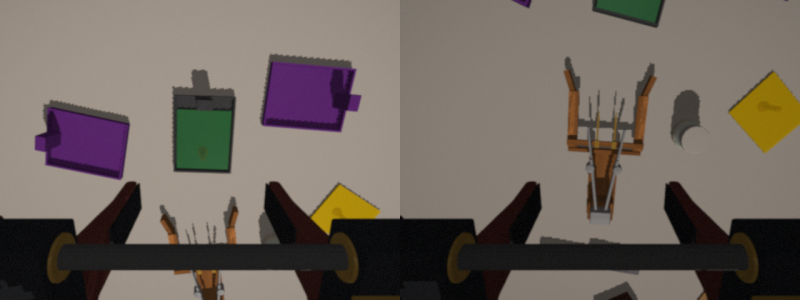

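The left half shows the dark tray with the green pane at (204,133), full image (326,213), its tab at the top; both purple trays carry side tabs. The right half shows the stand with mouth upward, tips near (590,95) and (618,97), and the root at (600,215). This confirms the choice of tray.

Now I fit the poses.

```bash
cat >> h.py <<'E'
def stand_fit(W,x0,y0):
    "W cloud, around rough stand centre; returns origin, yaw (stand x = (sin yaw,-cos yaw))"
    from scipy.optimize import least_squares
    ok=(abs(W[...,0]-x0)<.085)&(abs(W[...,1]-y0)<.17)
    H=W[ok&(W[...,2]>.046)&(W[...,2]<.058)][:,:2]
    # axis: blades' and root's points; model outline of stand tops
    def tof(p,P):
        s=np.array([np.sin(p[2]),-np.cos(p[2])]); l=np.array([np.cos(p[2]),np.sin(p[2])])
        d=P-p[:2]; return d@s,d@l
    th=.1433; h=np.array([.160,.008]); tip=h+.140*np.array([-np.cos(th),np.sin(th)])
    def seg(x,y,a,b,r):
        ab=b-a; t=np.clip(((x-a[0])*ab[0]+(y-a[1])*ab[1])/(ab@ab),0,1)
        return np.maximum(np.hypot(x-a[0]-t*ab[0],y-a[1]-t*ab[1])-r,0)
    rest=np.array([.0853,.0217])
    def res(p):
        x,y=tof(p,H); y=abs(y)
        d=np.minimum(seg(x,y,h,tip,.002),seg(x,y,rest,rest+1e-6,.007))
        bx=np.hypot(np.maximum(abs(x-.170)-.018,0),np.maximum(y-.018,0))
        return np.minimum(d,bx)
    best=min((least_squares(res,[x0,y0+dy,yw],loss="soft_l1",f_scale=.002) for dy in(0,.03,.06) for yw in(-.15,0,.15)),key=lambda r:r.cost)
    p=best.x; x,y=tof(p,H)
    L=W[ok&(W[...,2]>.02)&(W[...,2]<.028)][:,:2]; lx,ly=tof(p,L); k=(lx>-.025)&(lx<.04)
    return p,len(H),np.median(res(p)),(np.percentile(x,[.5,99.5]),np.percentile(ly[k&(ly>0)],[2,50,98]),np.percentile(ly[k&(ly<0)],[2,50,98]))
E
python3 - <<'E'
from h import *
d=np.load("w2.npz"); r=stand_fit(d["W"],.535,-.16); print(r)
p=r[0]
def S(x,y=0): return p[:2]+x*np.array([np.sin(p[2]),-np.cos(p[2])])+y*np.array([np.cos(p[2]),np.sin(p[2])])
# closer: camera over stand x~60
move_ptp([*S(.10),.13],quat(p[2]))
c=capture("wrist"); cv2.imwrite("pics/w3.png",c["image"]); np.savez("w3.npz",W=cloud(c),**c)
print(stand_fit(cloud(c),*S(.06)))
# tray closer: TCP behind & above so the camera sees it
yaw=-.2; t=np.array([np.sin(yaw),-np.cos(yaw)])
move_ptp([*(np.array([.575,.10])+.02*t),.15],quat(yaw))
c=capture("wrist"); cv2.imwrite("pics/w4.png",c["image"]); W=cloud(c); np.savez("w4.npz",W=W,**c)
near=np.hypot(W[...,0]-.575,W[...,1]-.1)<.12
T=W[near&(W[...,2]>.045)&(W[...,2]<.053)]; print("tab",len(T),T.mean(0),T.min(0),T.max(0))
Q=W[near&(W[...,2]>.0105)&(W[...,2]<.03)]; print("rim",len(Q),cv2.minAreaRect((Q[:,:2]*1e3).astype(np.float32)))
hsv=cv2.cvtColor(c["image"],cv2.COLOR_BGR2HSV); g=(near&(hsv[...,0]>45)&(hsv[...,0]<85)&(hsv[...,1]>80)&(W[...,2]<.012))
print("pane",g.sum(),cv2.minAreaRect((W[g][:,:2]*1e3).astype(np.float32)))
print(current_clock())
a=np.hstack([cv2.imread("pics/w3.png"),c["image"]]); cv2.imwrite("pics/w34.png",cv2.resize(a,(800,300),interpolation=cv2.INTER_AREA))
E
```

```text
(array([ 0.53703575, -0.10083376, -0.07185642]), 1945, np.float64(0.0), (array([0.02188322, 0.18206059]), array([0.04601153, 0.0537593 , 0.06152787]), array([-0.06165585, -0.05395701, -0.04612826])))
(array([ 0.53730849, -0.1005788 , -0.07120133]), 4755, np.float64(0.0), (array([0.02217584, 0.18211058]), array([0.04593131, 0.05366144, 0.0616302 ]), array([-0.06168791, -0.05375494, -0.04600318])))
tab 1086 [0.58859163 0.14508833 0.04791849] [0.56743557 0.06877279 0.04504444] [0.60344083 0.1625792  0.05062371]
rim 3208 ((609.5133666992188, 91.86817932128906), (130.69085693359375, 165.61712646484375), 76.59371185302734)
pane 14981 ((575.9419555664062, 90.00544738769531), (105.26671600341797, 93.03598022460938), 76.66096496582031)
7.0833
```

View pics/w34.png

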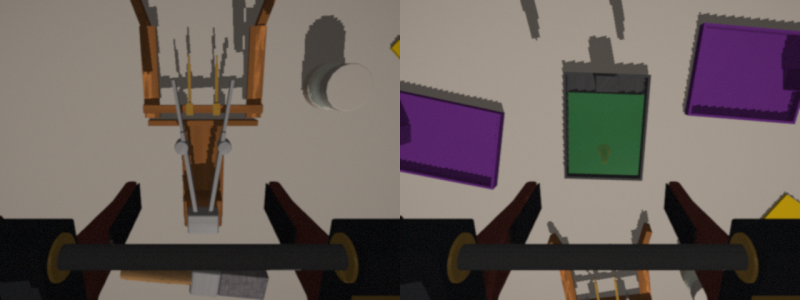

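The left half shows the stand with tips at (178,82) and (232,82), rests at (181,147) and (225,147), and brass needles between the blades. The right half shows the tray with its tab at (606,80) and the finial at (604,152).

The stand walls fit at y from -61.7 to 61.6 mm, so the axis is good. I'll refine the tab from this same data.

```bash
python3 - <<'E'
from h import *
d=np.load("w4.npz"); W=d["W"]; c=d
yaw=-.233; s=np.array([np.sin(yaw),-np.cos(yaw)]); l=np.array([np.cos(yaw),np.sin(yaw)])
pc=np.array([.5759,.0900]); D=W[...,:2]-pc; x=D@s; y=D@l; z=W[...,2]
k=(abs(x)<.09)&(abs(y)<.06)
for n,m in(("tab",k&(z>.044)&(z<.053)&(x<-.03)),("finial",k&(z>.03)&(z<.053)&(x>-.03)),("rimtop",k&(z>.0115)&(z<.018))):
    print(n,m.sum(),"x",np.round(np.percentile(x[m],[1,50,99]),4),"y",np.round(np.percentile(y[m],[1,50,99]),4),"z",np.median(z[m]))
m=k&(z>.011)&(z<.018); print(cv2.minAreaRect((W[m][:,:2]*1e3).astype(np.float32)))
d=np.load("w3.npz"); W=d["W"]; p=[.5373,-.1006,-.0712]
s=np.array([np.sin(p[2]),-np.cos(p[2])]); l=np.array([np.cos(p[2]),np.sin(p[2])])
D=W[...,:2]-p[:2]; x=D@s; y=D@l; z=W[...,2]
for n,m in(("root",(abs(y)<.02)&(x>.13)&(x<.2)&(z>.051)&(z<.058)),("rest",(y>.022)&(y<.04)&(z>.046)&(x>.06)&(x<.11)),("restR",(y<-.022)&(y>-.04)&(z>.046)&(x>.06)&(x<.11)),("bar",(abs(y)<.045)&(x>.03)&(x<.06)&(z>.028)&(z<.034)),("wallend",(abs(abs(y)-.054)<.006)&(x>.0)&(x<.09)&(z>.021)&(z<.03)),("tipL",(y>.02)&(y<.035)&(z>.045)&(x<.05)),("needle",(abs(y)<.02)&(x>.0)&(x<.03)&(z>.028)&(z<.036))):
    print(n,m.sum(),"x",np.round(np.percentile(x[m],[1,50,99]),4),"y",np.round(np.percentile(y[m],[1,50,99]),4),"z",np.median(z[m])if m.any() else 0) if m.any() else print(n,0)
E
```

```text
tab 987 x [-0.0718 -0.064  -0.0561] y [-0.0122 -0.0003  0.0114] z 0.04798407126044922
finial 168 x [0.014  0.016  0.0215] y [-0.0043 -0.0007  0.0031] z 0.04606932970937656
rimtop 2559 x [-0.0748 -0.0157  0.0549] y [-0.0504 -0.0008  0.0494] z 0.012942344065422646
((577.749267578125, 99.43913269042969), (130.69085693359375, 100.3093032836914), 76.59371185302734)
root 1498 x [0.1596 0.1703 0.1823] y [-0.0164 -0.0001  0.0163] z 0.0528681303718298
rest 4168 x [0.0705 0.073  0.0881] y [0.0222 0.0305 0.0398] z 0.22637163077037986
restR 4186 x [0.0705 0.073  0.0879] y [-0.0398 -0.0305 -0.0222] z 0.22634233518384045
bar 1886 x [0.0308 0.0489 0.0548] y [-0.0439  0.0007  0.0438] z 0.030384187168089594
wallend 3286 x [0.0005 0.0266 0.0593] y [-0.0597  0.0481  0.0597] z 0.023156397293827836
tipL 274 x [0.0214 0.0353 0.0495] y [0.0228 0.0258 0.0288] z 0.04695330419675175
needle 466 x [0.0004 0.0157 0.0295] y [-0.015   0.0122  0.0151] z 0.0315630995007742
```

```bash
cat >> h.py <<'E'
SP=np.array([.5373,-.1006,-.0712])
SX=np.array([np.sin(SP[2]),-np.cos(SP[2])]); SL=np.array([np.cos(SP[2]),np.sin(SP[2])])
def S(x,y=0): return SP[:2]+x*SX+y*SL
E
python3 - <<'E'
from h import *
yt=-.234; t=np.array([np.sin(yt),-np.cos(yt)]); tab=np.array([.5777,.0994])-.054*t
print("tab",tab)
move_gripper(.088)
move_ptp([*tab,.085],quat(yt))
print(servo_line([*tab,.0195],rate=.06,contact_N=8),current_position(),current_force())
move_gripper(.0); print("gap",current_finger_gap(),current_force(),current_clock())
z=current_position()[2]
print(servo_line([*S(-.150-.054),z],quat(SP[2]),rate=.05,contact_N=15),current_position(),current_force(),current_finger_gap())
c=capture("top"); cv2.imwrite("pics/t5.png",cv2.resize(c["image"][180:340,230:450],(800,582),interpolation=cv2.INTER_CUBIC))
w=capture("wrist"); cv2.imwrite("pics/w5.png",w["image"]); np.savez("w5.npz",W=cloud(w),**w); np.savez("t5.npz",W=cloud(c),**c)
print(current_clock())
E
```

```text
tab [0.590221   0.15192832]
False [0.59060622 0.15200761 0.01990599] [ 0.01803125 -0.57004203 -0.67535077]
gap 0.023741664624517066 [ 1.13493285  0.08217756 -0.86440684] 10.0167
False [0.55145379 0.10259986 0.0194756 ] [-0.5884758  -1.83658834  1.02109789] 0.023547463577462496
11.5167
```

View pics/w5.png

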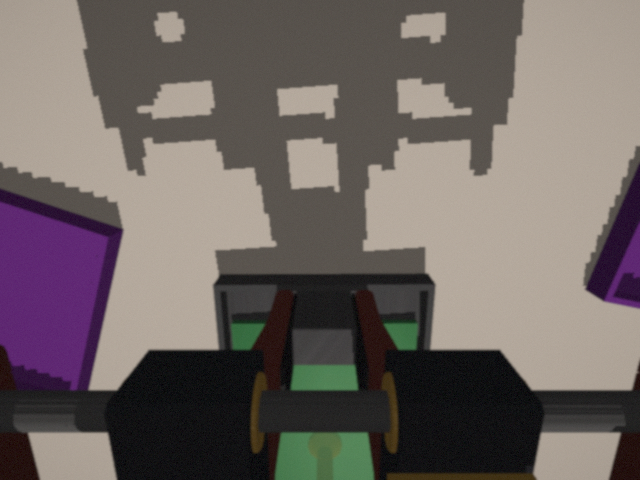

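The tab is held between the fingers at (325,330), and the tray's rear edge at row 280 is level in the image, so it's square to the tool. The pane lies flat. Now I slide it in.

```bash
python3 - <<'E'
from h import *
z=.0195; q=quat(SP[2])
def st(n):
    d=np.array(current_position())[:2]-SP[:2]; f=np.array(current_force()); print(n,"tray x,y mm",np.round([(d@SX+.054)*1e3,d@SL*1e3],2),"F sx,sy,z",np.round([f[:2]@SX,f[:2]@SL,f[2]],1),round(current_clock(),2))
h=servo_line([*S(-.054-.03),z],q,rate=.05,contact_N=12); st(("a",h))
if not h:
    h=servo_line([*S(-.054+.006),z],q,rate=.025,contact_N=10); st(("b",h))
E
```

```text
('a', False) tray x,y mm [-30.04  -0.04] F sx,sy,z [-1.6 -0.8 -1.4] 14.07
('b', True) tray x,y mm [0.   0.11] F sx,sy,z [-1.2  1.2  3.4] 15.18
```

```bash
python3 - <<'E'
from h import *
z=.0195; q=quat(SP[2])
def st(n):
    d=np.array(current_position())[:2]-SP[:2]; f=np.array(current_force()); print(n,"tray x,y mm",np.round([(d@SX+.054)*1e3,d@SL*1e3],2),"F sx,sy,z",np.round([f[:2]@SX,f[:2]@SL,f[2]],1),round(current_clock(),2))
st("now"); h=servo_line([*S(-.054+.002),z],q,rate=.02,contact_N=12); st(("c",h))
sleep(.3); st("settle")
move_gripper(.07); st("rel")
servo_line([*S(-.054),.09],q,rate=.15)
move_ptp([*S(.03),.20],q)
w=capture("wrist"); cv2.imwrite("pics/w6.png",w["image"]); W=cloud(w); np.savez("w6.npz",W=W,**w)
D=W[...,:2]-SP[:2]; x=D@SX; y=D@SL; zz=W[...,2]
for n,m in(("tab",(abs(y)<.02)&(x<-.035)&(x>-.08)&(zz>.044)&(zz<.053)),("rearrim",(abs(y)<.048)&(x<-.055)&(x>-.08)&(zz>.010)&(zz<.018)),("finial",(abs(y)<.012)&(x>.0)&(x<.045)&(zz>.037)&(zz<.053)),("bar",(abs(y)<.045)&(x>.04)&(x<.062)&(zz>.028)&(zz<.034))):
    print(n,m.sum(),"x",np.round(np.percentile(x[m],[1,50,99])*1e3,1),"y",np.round(np.percentile(y[m],[1,50,99])*1e3,1),"z",np.median(zz[m])) if m.any() else print(n,0)
hsv=cv2.cvtColor(w["image"],cv2.COLOR_BGR2HSV); g=(abs(x)<.08)&(abs(y)<.05)&(hsv[...,0]>45)&(hsv[...,0]<85)&(hsv[...,1]>80)&(zz<.014)
print("pane x",np.percentile(x[g],[.5,99.5]),"y",np.percentile(y[g],[.5,99.5]),"z",np.median(zz[g]))
b=stand_fit(W,*S(.06)); print(b[0],b[2:])
print(current_clock())
E
```

```text
now tray x,y mm [0.   0.11] F sx,sy,z [-1.2  1.2  3.4] 15.18
('c', True) tray x,y mm [-0.04  0.12] F sx,sy,z [-2.1  1.6  0.3] 15.39
settle tray x,y mm [-0.06  0.15] F sx,sy,z [0.1 1.6 1.7] 15.69
rel tray x,y mm [-0.39 -0.56] F sx,sy,z [ 0.   0.7 -0.3] 16.55
tab 732 x [-62.4 -54.6 -46.8] y [-12.   -0.8  11. ] z 0.04798668402390416
rearrim 446 x [-65.4 -64.4 -55.9] y [-47.7   2.   47.6] z 0.012914852563136653
finial 96 x [23.6 26.2 31.2] y [-4.2 -0.2  3.1] z 0.046561497762528534
bar 979 x [41.4 49.  55. ] y [-44.1  -1.   43.9] z 0.03016360913524746
pane x [-0.04307131  0.05016113] y [-0.04523341  0.04576272] z 0.006040098950455246
[ 0.56401265 -0.0693549  -0.2672466 ] (np.float64(0.007683480970518146), (array([-0.02464471,  0.20950186]), array([0.0240245 , 0.03367656, 0.04338561]), array([-0.09592729, -0.07915191, -0.06584884])))
17.8333
```

View pics/w6.png

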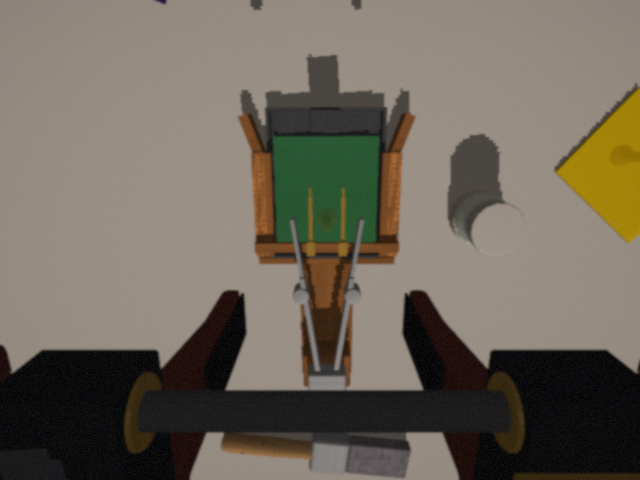

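Tray home: tab at x = -54.6 mm, so the tray is at about -0.6 mm. The finial at (326,215) stands between the tips at (293,222) and (360,222), on the axis. The brass needles are at (310,215) and (343,215). Next I measure the needles and squeeze partway.

```bash
cat >> h.py <<'E'
def needles(c,ym=.0235):
    "y (mm) of brass needles and grey tips, from rows of pixels in stand frame"
    hsv=cv2.cvtColor(c["image"],cv2.COLOR_BGR2HSV)
    v,u=np.mgrid[0:480,0:640]
    K,R,t=c["intrinsics"],np.array(c["R"]),np.array(c["t"]); C=-R.T@t
    d=np.stack([(u-K[0,2])/K[0,0],(v-K[1,2])/K[1,1],np.ones(u.shape)],-1)@R
    def plane(z):
        P=(C+d*((z-C[2])/d[...,2])[...,None])[...,:2]-SP[:2]; return P@SX,P@SL
    brass=(hsv[...,0]>12)&(hsv[...,0]<32)&(hsv[...,1]>120)&(hsv[...,2]>70)
    x,y=plane(.0335); out={}
    for n,sg in(("l",1),("r",-1)):
        m=brass&(x>.009)&(x<.024)&(sg*y>.008)&(sg*y<ym); out["needle_"+n]=(int(m.sum()),round(float(np.median(y[m]))*1e3,2) if m.any() else None)
    grey=(hsv[...,1]<60)&(hsv[...,2]>70)
    x,y=plane(.050)
    for n,sg in(("l",1),("r",-1)):
        m=grey&(x>.021)&(x<.027)&(sg*y>.006)&(sg*y<.034)
        out["tip_"+n]=(int(m.sum()),round(float(np.median(y[m]))*1e3,2) if m.any() else None,np.round(np.percentile(y[m],[2,98])*1e3,1) if m.any() else None)
    return out
E
python3 - <<'E'
from h import *
for f in("w3","w6"):
    d=np.load(f+".npz"); print(f,needles(d))
q=quat(SP[2])
move_gripper(.086)
move_ptp([*S(.085),.09],q)
w=capture("wrist"); np.savez("w7a.npz",**w); print(needles(w))
print(servo_line([*S(.085),.024],rate=.08,contact_N=6),current_position(),current_force())
move_gripper(.054); print(current_finger_gap(),current_force())
w=capture("wrist"); np.savez("w7.npz",**w); cv2.imwrite("pics/w7.png",w["image"]); print(needles(w),current_clock())
E
```

```text
w3 {'needle_l': (125, 13.55), 'needle_r': (141, -13.38), 'tip_l': (242, 23.8, array([ 7. , 33.2])), 'tip_r': (209, -25.41, array([-33. ,  -6.4]))}
w6 {'needle_l': (73, 13.82), 'needle_r': (90, -13.35), 'tip_l': (38, 27.13, array([25.1, 29.1])), 'tip_r': (39, -27.04, array([-28.7, -24.7]))}
{'needle_l': (183, 13.64), 'needle_r': (181, -13.25), 'tip_l': (99, 27.36, array([25.5, 29. ])), 'tip_r': (92, -26.81, array([-28.7, -24.9]))}
False [ 0.53161649 -0.1855461   0.02431192] [ 0.13960134 -0.01161502 -0.23043977]
0.05369363131746151 [0.28583627 1.68637403 1.48057919]
{'needle_l': (351, 13.62), 'needle_r': (352, -13.09), 'tip_l': (192, 22.88, array([20.4, 24.7])), 'tip_r': (186, -24.29, array([-26.1, -21.7]))} 20.6167
```

View pics/w7.png

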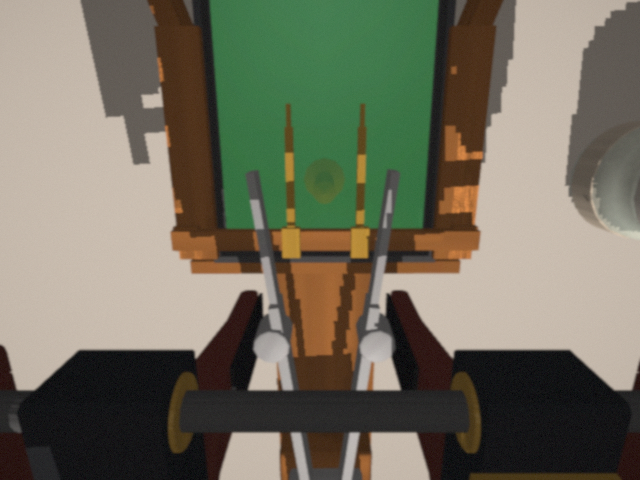

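The fingers bear on both rests at (272,340) and (377,340). The tips at (254,178) and (392,178) are still outside the needles at (290,170) and (361,170), and the finial at (324,180) is clear. The tips sit about 1 mm towards -y, so I shift about 0.5 mm and close.

```bash
python3 - <<'E'
from h import *
servo_line([*S(.085,.0005),.024],quat(SP[2]),rate=.02)
for g in(.046,.0422):
    move_gripper(g); sleep(.3); w=capture("wrist"); print(g,current_finger_gap(),needles(w),np.round(current_force(),1),current_clock())
np.savez("w8.npz",**w); cv2.imwrite("pics/w8.png",cv2.resize(w["image"][80:270,200:450],(800,608))[:600])
E
```

```text
0.046 0.04654233782573171 {'needle_l': (317, 13.52), 'needle_r': (345, -13.08), 'tip_l': (187, 15.97, array([14. , 17.6])), 'tip_r': (177, -17.22, array([-18.9, -15.2]))} [0.3 4.6 1.9] 21.5917
0.0422 0.04266383695008442 {'needle_l': (242, 13.69), 'needle_r': (285, -12.89), 'tip_l': (186, 12.52, array([10.8, 14.2])), 'tip_r': (188, -14.05, array([-15.8, -12.3]))} [0.6 6.2 1.8] 22.25
```

View pics/w8.png

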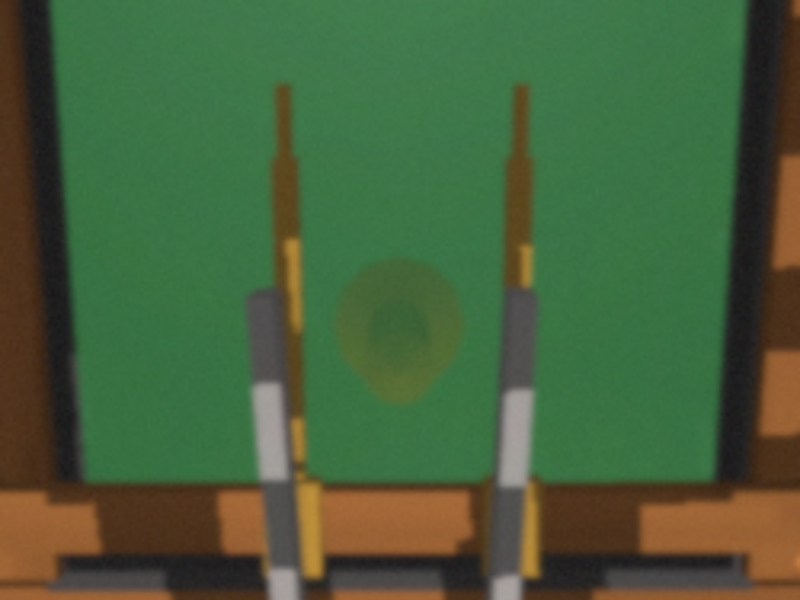

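The image shows the left-hand tip (264,300) just outside its needle (285), and the right-hand one (521,300) about over its needle (518). Both tips are about 1 mm towards -y, so I shift the hand a little more.

```bash
python3 - <<'E'
from h import *
def pos(): d=np.array(current_position())[:2]-SP[:2]; return np.round([d@SX*1e3,d@SL*1e3],2)
print(pos())
servo_line([*S(.085,.0011),.024],quat(SP[2]),rate=.02); sleep(.4)
w=capture("wrist"); print(pos(),current_finger_gap(),needles(w),np.round(current_force(),1),current_clock())
f=np.array(current_force()); print(f[:2]@SX,f[:2]@SL)
cv2.imwrite("pics/w9.png",cv2.resize(w["image"][80:270,200:450],(800,608))[:600])
E
```

```text
[83.98  0.11]
[84.09  0.53] 0.04270587289439012 {'needle_l': (237, 13.59), 'needle_r': (271, -12.78), 'tip_l': (185, 13.29, array([11.4, 14.9])), 'tip_r': (184, -13.27, array([-14.9, -11.6]))} [0.3 5.3 1.7] 22.95
-5.2908555751795845 -0.04375130764158569
```

View pics/w9.png

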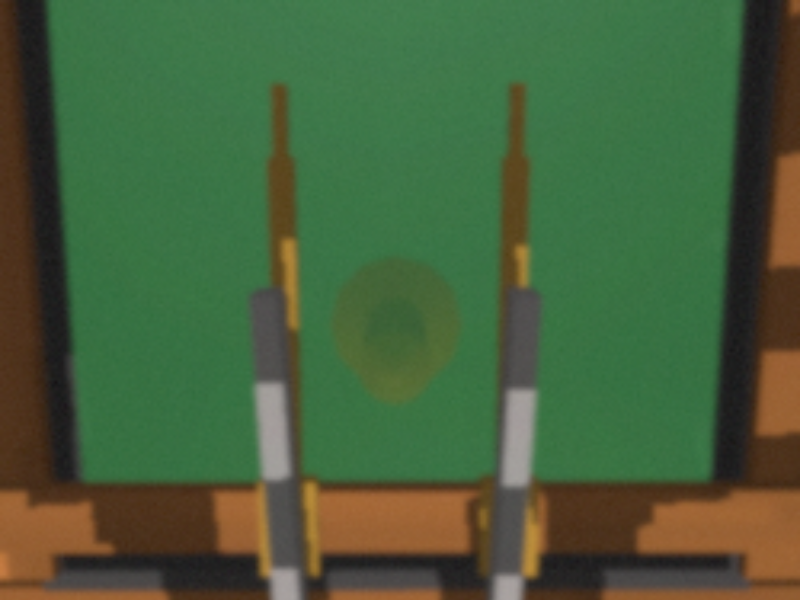

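The tips at (268,300) and (523,300) now sit symmetrically over the needles: measured ±13.4 mm against +13.6 and -13.1 mm. The finial at (397,320) is central and clear. One last steadiness check, then I hand in.

```bash
python3 - <<'E'
from h import *
sleep(.5); w=capture("wrist"); n=needles(w); W=cloud(w)
D=W[...,:2]-SP[:2]; x=D@SX; y=D@SL; z=W[...,2]
m=(abs(y)<.02)&(x<-.035)&(x>-.08)&(z>.044)&(z<.053); print("tab x",np.percentile(x[m],[1,50,99])*1e3 if m.any() else None)
m=(abs(y)<.009)&(x>.01)&(x<.04)&(z>.037)&(z<.053); print("finial",m.sum(),np.median(x[m])*1e3,np.median(y[m])*1e3) if m.any() else 0
print(n,current_finger_gap(),np.abs(current_qvel()).max(),current_clock())
close_job()
E
```

```text
tab x None
finial 456 26.900928341334122 -0.12724989645186735
{'needle_l': (240, 13.6), 'needle_r': (270, -12.78), 'tip_l': (181, 13.3, array([11.6, 14.9])), 'tip_r': (189, -13.25, array([-14.9, -11.6]))} 0.042353657642227864 0.0015441456674707603 23.5
the job is handed in; nothing more can be done
```

I slid the tray with its pane into the slot until it met the end stop, then squeezed the tweezers onto the needles. I handed in at 23.5 s, still holding the gap; no verdict was reported.

**Tray:** The depth check right after I let go of the tab put the tray at about x = -0.6 mm, y = 0, with the pane level. The final check could not confirm this, because the tab was out of the camera's view. The finial was still visible at x ≈ 27 mm, y ≈ -0.1 mm.

**Tweezers:** With the fingers 42.4 mm apart, the tips measured +13.3 and -13.25 mm. The needles, measured before the blades partly hid them, were at about +13.6 and -13.1 mm. That leaves errors of about 0.3 mm or less, against the 2.5 mm allowed. Between the last two pictures, 0.55 s apart, the tips moved less than 0.05 mm.

**Corrections and limits:** I moved the hand sideways twice, because the tips first sat about 1 mm off centre. I could not read the finger force on the rests directly. From the spring rate it should be about 4 N on each, against the 1 N needed. I did not take a closing picture of the jar, dish and brush, but the arm never touched them as far as I saw.

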